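Find the stiff push-lock button and reject it

ROBOT

A 6-joint arm with a two-finger parallel gripper is mounted at the origin on the work surface. World frame = base frame: x ahead of the robot, y to its left, z up, the work surface at z = 0. Lengths are in m, angles in rad, forces in N, time in s.
With the tool pointing down it reaches from about 0.3 to 0.95 m from the base axis. Payload 3.1 kg.
Tool frame: the origin (TCP) lies at the very end of the fingers, on their centre line; the grasp point (between the pads) lies ctrl.grip_point_offset behind it (ctrl.grip_point_offset is the distance from the TCP to the grasp point, in m); z points along the fingers, y is the line along which they close (so a half turn about z gives the same grasp; the last joint's range is limited). The gripper opens to 85 mm and grips with 20 to 120 N. Pads are 22 mm wide; open, the fingers measure 114 mm over their backs; the gripper's body (76 mm by 85 mm) begins 54 mm behind the grasp point. The pads swing forward as they close: fully open they stand 13 mm farther back than shut.
Start: joints at [-1.215, 0.308, 1.634, -0, 1.2, -0.07], TCP at [0.258, -0.569, 0.231] pointing down, gripper open.
Joint ranges: [-3.06, 3.06], [-0.79, 1.96], [0.05, 2.63], [-1.19, 4.34], [0.05, 2.64], [-2.94, 2.94]. Speed limits (rad/s): [2.79, 2.79, 3.14, 3.14, 3.14, 3.14].

INTERFACE

Orientations are given as a unit quaternion [x, y, z, w].
In Python, from plant import ctrl, eyes, ticket gives the robot as it stands.
- The arm moves only by the shell command python3 -m handwheel 'ROWS' [OPENING]. ROWS is JSON, a list of rows, each a list of 6 numbers: the shift along the tool's x, y, z each as a share of 0.3 m, from -1 to 1, then the turn, a rotation vector about the tool's x, y, z each as a share of 360 degrees, from -1 to 1. A call has exactly 10 rows; each row shifts and turns the commanded pose from where the row before left it, along the tool's axes as they then stand; what a row does not reach is not made up. A row lasts 1/12 s, in which the tool goes at most 41.7 mm and 7.16 degrees, less where a joint would pass 70% of its speed; a pose out of reach is approached as far as the arm can. A call with a number of a shift or a turn outside -1 to 1 is refused whole. A call with a gripper value outside its range is refused whole. OPENING is the closure in counts, from 0 (fully open) to 255 (shut), set as the call begins (- or left out, the last holds). The fingers move at their own pace and stop on an object; the grip force is fixed at half the most. Time passes only in rows, so rows that do not move let the fingers close, or fill a call up. It gives the time, the measured TCP pose, the force, the opening and the grip force at its end, in the units of the state.
- ctrl.read_state(): the state, without advancing time (a new reading comes with each control period).
- eyes.grab_frame(name): name is "scene" or "side" or "wrist"; returns a dict with "color" (400x640x3 uint8, red, green, blue), "fx", "fy", "cx", "cy" (pixels), "R" (3x3) and "t" (3): a world point X has camera coordinates R X + t. Camera axes: x right, y down, z forward; pixel columns grow to the right and rows downward; lengths in m; the calibration is good to about 2 mm. The wrist camera is an equidistant fisheye: a pixel r from the principal point sees the ray r / f radians off the axis. A picture is of the moment at which its call begins. There is no depth.
- ticket.close_job(): hands the job in; it is judged then, once.
The state is a dict: "t": time; "joint_positions": joint angles; "joint_vel": joint speeds; "joint_torque": joint torques, N m; "tool_pos": TCP position; "tcp_rot": TCP orientation; "wrist_force": force on the tool from outside, world axes, zero at the start; "moment": the same for the moment, N m; "finger_gap": finger opening in m; "grip_force": force on a finger pad.
Only numpy, scipy, OpenCV 4.12 (cv2) and the standard library are available. Lean on these libraries where they do the work, as an engineer would, in place of code of your own. Each camera call takes 0.05 s, during which the arm holds its last target. There are 200 camera calls.

TASK

Three red push-lock mushroom buttons for the shop's presses stand in the aluminium test block; one of them has the wrong spring and takes clearly more force than the other two. With all three still in the block, press each one straight down until it clicks and stays down, feeling for the click and never forcing a button hard against its stop. Then lift out the stiff one and lay it in the yellow crate without dropping it, leaving the other two locked down in the block and the tools around undisturbed.

Things in the scene. Friction and masses are not known exactly. Their poses are not given: they have to be found in the camera images.
- block: Aluminium test block, fixed, 70 (x) x 250 (y) x 50 (z) mm. Origin at the centre of its underside, z up. Three through holes 24 mm wide at y = -85, 0 and +85 mm on its long centre line, each with a button standing loose in it; in the gaps two screw heads 4 mm high. The weight of a press goes into the block: over 18 N there breaks the button.
- button_a: One of three push-lock buttons that look alike, about 95 g; which is stiff is not known beforehand. Origin on its axis at the underside of the grey collar, which rests on the block's top; z up the axis. Collar 34 mm wide, 10 mm high; below it a barrel 22 mm wide, 40 mm long; above it a red mushroom head 40 mm wide (widest 26-30 mm, underside 22 mm, top 36 mm over the origin when up).
- button_b: Another of the three, same shape. The head slides straight down against a spring: two of the buttons resist with at most about 5 N, the stiff one with about 10 N. The resistance peaks early in the travel, then falls away; the head clicks over by itself and stays down.
- button_c: Another of the three, same shape. The click comes 2.4 to 7.5 mm down, different for each button and not known beforehand; the hard firm stop follows only 1 to 2.5 mm later (12 N per mm there). A locked head sits 3 to 10 mm lower than at first; only a pull of over 2.5 N (stiff one: 6 N) brings it up, so a button can be lifted by its head.
- button_a_cap (a point): Centre of the slightly domed top of button_a's red head, moving down with it: 36 mm over button_a's origin when up, 26 to 33 mm when locked down.
- button_b_cap (a point): The same point of button_b.
- button_c_cap (a point): The same point of button_c.
- crate: Open yellow plastic crate, fixed, 200 (x) x 300 (y) x 75 (z) mm outside, walls and floor 5 mm, empty but for a sheet of paper. Origin at the centre of its underside, z up. It stands beside the block, on the left or on the right.
- spanner: Bystander: steel spanner 180 mm long lying on the bench beyond the work; origin at its middle, underside.
- oil_can: Bystander: green can 48 mm in diameter, 85 mm high; origin at the centre of its underside.
- lock_nut: Bystander: steel lock nut, a ring 32 mm in diameter and 7 mm high, lying on the bench between the block and the crate; origin at the centre of its underside.

How it is judged:
By the outcome, as a careful person would: the job done as asked, in the order asked, and still so for the second after the job is handed in, with the robot touching nothing.
It also fails if it takes over 64 s, if anything falls off the work surface, if the arm or the gripper's body presses on something with over 40 N, if the wrist force passes 120 N, or if a joint passes its speed limit or range.

## Working session

There is one attempt and no reset: what is moved stays moved. The work goes in short steps, Python scripts to look and compute and a shell command to move; the robot and the scene stay as the last step left them, time stands still between calls to the robot, and variables do not carry over. Pictures are saved under pics/ and viewed, at most 10 in all, crops included, and the job is handed in when it is done.

```bash
mkdir -p pics; python3 - <<'E'
from plant import ctrl,eyes
import cv2
s=ctrl.read_state();print({k:(v if isinstance(v,float) else [round(float(x),4) for x in v] if hasattr(v,'__len__') else v) for k,v in s.items()},ctrl.grip_point_offset)
for n in("scene","side"):
    f=eyes.grab_frame(n);cv2.imwrite(f"pics/{n}0.png",f["color"][:,:,::-1]);print(n,f["fx"],f["fy"],f["cx"],f["cy"],f["R"],f["t"])
E
```

```text
{'t': 0.0, 'joint_positions': [-1.2147, 0.309, 1.6352, 0.0, 1.1997, -0.0697], 'joint_vel': [-0.0025, -0.0012, -0.0002, 0.0004, -0.0004, 0.0001], 'joint_torque': [-0.0016, -41.5259, -27.6666, -0.0001, 0.0103, -0.0], 'tool_pos': [0.2579, -0.5684, 0.2301], 'tcp_rot': [0.9774, 0.2113, -0.0002, -0.0011], 'wrist_force': [-0.2263, 0.2641, -0.2292], 'moment': [0.0336, -0.0097, 0.0206], 'grip_force': 0.0, 'finger_gap': 0.08523605909228806} 0.0187
scene 449.28514148182575 449.28514148182575 321.6141851639777 199.06165394649483 [[ 0.03221311  0.99947458 -0.00358829]
 [ 0.534817   -0.02026989 -0.84472475]
 [-0.84435365  0.02529213 -0.53518895]] [-0.02754636 -0.2376944   1.51275181]
side 406.63814340980264 406.63814340980264 320.16499596251344 196.6084929074573 [[-0.72291994 -0.69079127 -0.01393474]
 [-0.51446536  0.5516366  -0.65652301]
 [ 0.46120727 -0.46744463 -0.75417728]] [0.45814991 0.38019256 0.69707149]
```

View pics/scene0.png

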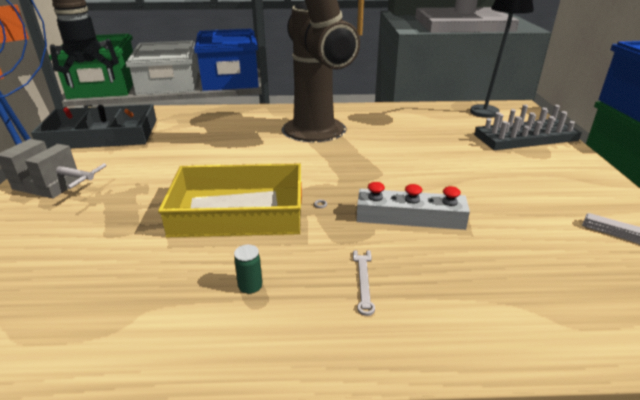

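View pics/side0.png

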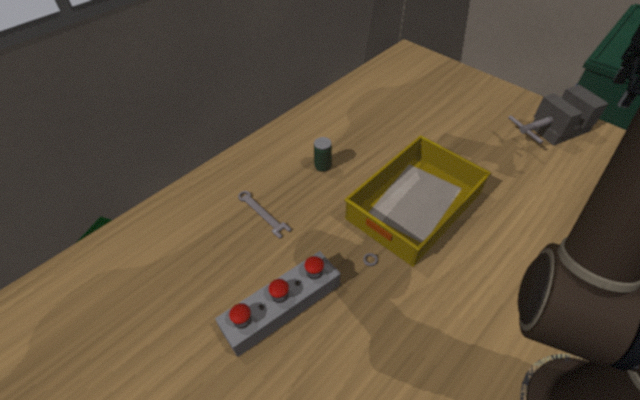

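The scene view shows the red heads near (376,187), (414,190) and (452,192), the crate spanning 165–302 × 165–234, the nut at (320,204), the spanner at (363,282) and the can at (248,270). The side view shows the same heads at (314,266), (279,289) and (240,314).

```bash
cat > h.py <<'E'
import numpy as np,cv2
from plant import ctrl,eyes
def ray(f,u,v):
    d=f["R"].T@np.array([(u-f["cx"])/f["fx"],(v-f["cy"])/f["fy"],1]);return -f["R"].T@f["t"],d/np.linalg.norm(d)
def atz(f,u,v,z):
    o,d=ray(f,u,v);return o+d*(z-o[2])/d[2]
def tri(a,b):
    A=0;y=0
    for o,d in(a,b):
        P=np.eye(3)-np.outer(d,d);A=A+P;y=y+P@o
    return np.linalg.solve(A,y)
def reds(f):
    c=f["color"].astype(int);m=((c[...,0]>130)&(c[...,1]<70)&(c[...,2]<70)).astype(np.uint8)
    n,l,s,ce=cv2.connectedComponentsWithStats(m)
    return [(*ce[i],s[i,4],s[i,:4].tolist()) for i in range(1,n) if s[i,4]>40]
E
python3 - <<'E'
from h import *
a=eyes.grab_frame("scene");b=eyes.grab_frame("side")
ra=[r for r in reds(a) if 350<r[0]<480];rb=[r for r in reds(b) if 200<r[0]<340 and r[1]>240]
ra.sort();rb.sort(key=lambda r:-r[0]);print(ra,rb)
for p,q in zip(ra,rb): print(tri(ray(a,*p[:2]),ray(b,*q[:2])).round(4), atz(a,*p[:2],.079).round(4),atz(b,*q[:2],.079).round(4))
for n,(u,v),z in[("nut",(320,204),.007),("crBL",(182,165),.075),("crBR",(301,165),.075),("crFL",(164,210),.075),("crFR",(302,207),.075),("can",(248,253),.085)]: print(n,atz(a,u,v,z).round(3))
for n,(u,v),z in[("nut",(371,259),.007),("far",(422,141),.075),("R",(489,179),.075),("L",(347,206),.075),("near",(417,255),.075),("can",(323,144),.085)]: print(n,atz(b,u,v,z).round(3))
cv2.imwrite("pics/blk.png",cv2.resize(np.hstack([a["color"][160:250,340:490],b["color"][245:360,205:355][:90]]),None,fx=2.6,fy=2.6,interpolation=cv2.INTER_CUBIC)[:,:,::-1])
E
```

```text
[(np.float64(375.7818181818182), np.float64(186.72727272727272), np.int32(110), [368, 183, 16, 9]), (np.float64(413.1909090909091), np.float64(188.9181818181818), np.int32(110), [406, 185, 15, 9]), (np.float64(451.39130434782606), np.float64(191.30434782608697), np.int32(115), [444, 187, 16, 10])] [(np.float64(311.3925925925926), np.float64(265.77777777777777), np.int32(135), [305, 260, 15, 12]), (np.float64(275.47945205479454), np.float64(289.5068493150685), np.int32(146), [269, 282, 15, 15]), (np.float64(236.49411764705883), np.float64(315.0529411764706), np.int32(170), [229, 308, 15, 15])]
[0.5213 0.1383 0.0779] [0.5213 0.1357 0.079 ] [0.5214 0.1414 0.079 ]
[0.5343 0.2227 0.0781] [0.5343 0.2196 0.079 ] [0.5347 0.2259 0.079 ]
[0.5477 0.3069 0.0782] [0.5479 0.3037 0.079 ] [0.5483 0.3099 0.079 ]
nut [0.479 0.008 0.007]
crBL [ 0.389 -0.338  0.075]
crBR [ 0.401 -0.037  0.075]
crFL [ 0.594 -0.329  0.075]
crFR [ 0.594 -0.034  0.075]
can [ 0.759 -0.132  0.085]
nut [0.469 0.008 0.007]
far [ 0.576 -0.325  0.075]
R [ 0.382 -0.319  0.075]
L [ 0.574 -0.026  0.075]
near [ 0.384 -0.026  0.075]
can [ 0.749 -0.133  0.085]
```

The crop was not needed. The triangulated buttons lie on a line at (0.521,0.138), (0.534,0.222) and (0.548,0.306), so the block's yaw is about -8.9°. Next I move above the middle one with the gripper closed.

```bash
cat >> h.py <<'E'
from scipy.spatial.transform import Rotation as Ro
def to(x,y,z,yaw=None):
    s=ctrl.read_state();R=Ro.from_quat(s["tcp_rot"]).as_matrix()
    print("t",round(s["t"],2),"pos",np.round(s["tool_pos"],4),"F",np.round(s["wrist_force"],2),"gap",round(s["finger_gap"],4))
    print("shares",((R.T@(np.array([x,y,z])-s["tool_pos"]))/.3).round(4))
    # target: tool z down, tool y along world angle yaw
    c,q=np.cos(yaw),np.sin(yaw);T=np.array([[-q,c,0],[c,q,0],[0,0,-1]]).T  # columns built below
    yv=np.array([c,q,0]);zv=np.array([0,0,-1]);T=np.column_stack([np.cross(yv,zv),yv,zv])
    print("turn shares",(Ro.from_matrix(R.T@T).as_rotvec()/(2*np.pi)).round(4),"yaw",np.degrees(np.arctan2(R[1,1],R[0,1])).round(2))
E
r='[0.092,-0.096,0.005,0,0,0]'
python3 -m handwheel '[[0.092,-0.096,0.005,0,0,0],[0.092,-0.096,0.005,0,0,0],[0.092,-0.096,0.005,0,0,0],[0.092,-0.096,0.005,0,0,0],[0.092,-0.096,0.005,0,0,0],[0.092,-0.096,0.005,0,0,0],[0.092,-0.096,0.005,0,0,0],[0.092,-0.096,0.005,0,0,0],[0.092,-0.096,0.005,0,0,0],[0.092,-0.096,0.005,0,0,0]]' 255
python3 -m handwheel '[[0.092,-0.096,0.005,0,0,0],[0.092,-0.096,0.005,0,0,0],[0.092,-0.096,0.005,0,0,0],[0.092,-0.096,0.005,0,0,0],[0.092,-0.096,0.005,0,0,0],[0.092,-0.096,0.005,0,0,0],[0.092,-0.096,0.005,0,0,0],[0.092,-0.096,0.005,0,0,0],[0.092,-0.096,0.005,0,0,0],[0.092,-0.096,0.005,0,0,0]]'
python3 -m handwheel '[[0,0,0,0,0,-0.0196],[0,0,0,0,0,-0.0196],[0,0,0,0,0,-0.0196],[0,0,0,0,0,-0.0196],[0,0,0,0,0,-0.0196],[0,0,0,0,0,-0.0196],[0,0,0,0,0,-0.0196],[0,0,0,0,0,-0.0196],[0,0,0,0,0,0],[0,0,0,0,0,0]]'
python3 - <<'E'
from h import *
to(.5343,.2225,.2,-.155)
f=eyes.grab_frame("wrist");cv2.imwrite("pics/w0.png",f["color"][:,:,::-1]);print(f["fx"],f["cx"],f["cy"],f["R"],f["t"])
E
```

```text
t: 1.03
tool_pos: [0.3906, -0.1911, 0.2163]
tcp_rot: [0.977, 0.211, 0.0, 0.0]
wrist_force: [1.4, -0.6, 0.0]
finger_gap: 0.0
grip_force: 0.0
t: 1.87
tool_pos: [0.523, 0.1854, 0.2011]
tcp_rot: [0.977, 0.212, -0.0, 0.0]
wrist_force: [1.3, -0.5, 0.6]
finger_gap: 0.0001
grip_force: 0.0
t: 2.7
tool_pos: [0.5228, 0.1833, 0.2011]
tcp_rot: [0.762, 0.647, -0.0, -0.0]
wrist_force: [-0.0, 0.0, 1.0]
finger_gap: 0.0002
grip_force: 0.0
t 2.7 pos [0.5228 0.1833 0.2011] F [-0.04  0.03  0.98] gap 0.0002
shares [0.1351 0.0167 0.0037]
turn shares [-0.0001  0.     -0.0013] yaw -9.33
309.70691628693146 315.5470280999957 203.85317746995153 [[ 9.86975634e-01 -1.60869728e-01 -1.70787118e-04]
 [-1.52695676e-01 -9.37158857e-01  3.13715328e-01]
 [-5.06273542e-02 -3.09603306e-01 -9.49517069e-01]] [-0.48702868  0.22027728  0.43464959]
```

View pics/w0.png

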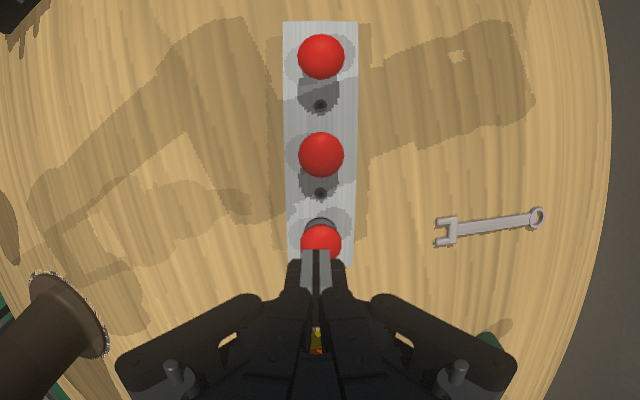

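The wrist view shows heads at (321,57) and (321,155), plus the near one at about (321,243), partly hidden by the fingers. The image's vertical direction runs along the block.

```bash
python3 - <<'E'
from h import *
f=eyes.grab_frame("wrist")
def fe(u,v,z):
    p=np.array([u-f["cx"],v-f["cy"]]);r=np.hypot(*p);th=r/f["fx"]
    d=f["R"].T@np.array([*(p/r*np.sin(th)),np.cos(th)]);o=-f["R"].T@f["t"];return o+d*(z-o[2])/d[2]
print(o:= -f["R"].T@f["t"])
print(reds(f))
for u,v,z in [(321,57,.079),(321,155,.079),(321,243,.079),(284,22,.05),(357,22,.05),(352,264,.05),(285,240,.05)]: print(fe(u,v,z).round(4))
E
```

```text
[0.53633591 0.26265786 0.34355949]
[(np.float64(320.5482398956975), np.float64(55.12972620599739), np.int32(1534), [297, 34, 47, 42]), (np.float64(321.0462555066079), np.float64(151.70558002936858), np.int32(1362), [298, 132, 46, 39]), (np.float64(321.54143019296254), np.float64(239.37797956867198), np.int32(881), [300, 225, 41, 34])]
[0.5474 0.3028 0.079 ]
[0.534  0.2194 0.079 ]
[0.5211 0.1372 0.079 ]
[0.5204 0.3476 0.05  ]
[0.5876 0.3371 0.05  ]
[0.5488 0.0926 0.05  ]
[0.4828 0.1327 0.05  ]
```

```bash
python3 -m handwheel '[[-0.0196,0.0025,0.046,0,0,0],[-0.0196,0.0025,0.046,0,0,0],[-0.0196,0.0025,0.046,0,0,0],[-0.0196,0.0025,0.046,0,0,0],[-0.0196,0.0025,0.046,0,0,0],[-0.0196,0.0025,0.046,0,0,0],[-0.0196,0.0025,0.046,0,0,0],[-0.0196,0.0025,0.046,0,0,0],[0,0,0,0,0,0],[0,0,0,0,0,0]]'
python3 - <<'E'
from h import *
to(.5211,.136,.086,-.155)
E
```

```text
t: 3.63
tool_pos: [0.5206, 0.1357, 0.0902]
tcp_rot: [0.762, 0.648, -0.001, -0.001]
wrist_force: [-0.3, 0.4, 0.4]
finger_gap: -0.0
grip_force: 0.0
t 3.63 pos [0.5206 0.1357 0.0902] F [-0.34  0.44  0.44] gap -0.0
shares [0.0013 0.0016 0.0138]
turn shares [-0.0003  0.0001 -0.0011] yaw -9.26
```

```bash
python3 -m handwheel '[[0,0,0.003,0,0,0],[0,0,0.003,0,0,0],[0,0,0.003,0,0,0],[0,0,0.003,0,0,0],[0,0,0.003,0,0,0],[0,0,0.002,0,0,0],[0,0,0,0,0,0],[0,0,0,0,0,0],[0,0,0,0,0,0],[0,0,0,0,0,0]]'
python3 -m handwheel '[[0,0,0.001,0,0,0],[0,0,0.001,0,0,0],[0,0,0.0013,0,0,0],[0,0,0,0,0,0],[0,0,0,0,0,0],[0,0,0,0,0,0],[0,0,0,0,0,0],[0,0,0,0,0,0],[0,0,0,0,0,0],[0,0,0,0,0,0]]'
```

```text
t: 4.47
tool_pos: [0.5216, 0.1361, 0.086]
tcp_rot: [0.761, 0.648, 0.0, 0.0]
wrist_force: [0.3, 1.4, 1.5]
finger_gap: -0.0007
grip_force: 0.7
t: 5.3
tool_pos: [0.5215, 0.136, 0.0849]
tcp_rot: [0.761, 0.648, 0.0, 0.0]
wrist_force: [-0.9, 1.6, 3.9]
finger_gap: -0.0005
grip_force: 1.8
```

```bash
python3 -m handwheel '[[0,0,0.001,0,0,0],[0,0,0.001,0,0,0],[0,0,0.0013,0,0,0],[0,0,0,0,0,0],[0,0,0,0,0,0],[0,0,0,0,0,0],[0,0,0,0,0,0],[0,0,0,0,0,0],[0,0,0,0,0,0],[0,0,0,0,0,0]]'
```

```text
t: 6.13
tool_pos: [0.5214, 0.1359, 0.0838]
tcp_rot: [0.761, 0.648, -0.0, 0.0]
wrist_force: [0.7, 0.1, 0.1]
finger_gap: -0.0001
grip_force: 0.0
```

```bash
python3 -m handwheel '[[0,0,0.001,0,0,0],[0,0,0.001,0,0,0],[0,0,0.0007,0,0,0],[0,0,0,0,0,0],[0,0,0,0,0,0],[0,0,0,0,0,0],[0,0,0,0,0,0],[0,0,0,0,0,0],[0,0,0,0,0,0],[0,0,0,0,0,0]]'
```

```text
t: 6.97
tool_pos: [0.5214, 0.136, 0.083]
tcp_rot: [0.761, 0.648, 0.0, -0.0]
wrist_force: [0.7, 0.1, -0.5]
finger_gap: -0.0002
grip_force: 0.0
```

```bash
python3 -m handwheel '[[0,0,-0.03,0,0,0],[0,0,-0.02,0,0,0],[0.05,0,0,0,0,0],[0.07,0,0,0,0,0],[0.07,0,0,0,0,0],[0.06,0,0,0,0,0],[0.033,0,0,0,0,0],[0,0,0.02,0,0,0],[0,0,0.015,0,0,0],[0,0,0,0,0,0]]'
python3 - <<'E'
from h import *
to(.5342,.22,.086,-.155)
f=eyes.grab_frame("scene");g=eyes.grab_frame("side")
cv2.imwrite("pics/c1.png",cv2.resize(np.hstack([f["color"][150:240,340:480],g["color"][240:330,210:350]]),None,fx=2.8,fy=2.8,interpolation=cv2.INTER_CUBIC)[:,:,::-1]);print(reds(f))
E
```

```text
t: 7.8
tool_pos: [0.5336, 0.2187, 0.0861]
tcp_rot: [0.761, 0.648, -0.001, -0.0]
wrist_force: [-0.3, -0.0, -0.5]
finger_gap: -0.0004
grip_force: 0.2
t 7.8 pos [0.5336 0.2187 0.0861] F [-0.27 -0.01 -0.54] gap -0.0004
shares [0.0046 0.0014 0.0004]
turn shares [-0.0004  0.0003 -0.0008] yaw -9.16
[(np.float64(376.1923076923077), np.float64(187.69230769230768), np.int32(104), [368, 184, 16, 9]), (np.float64(415.67241379310343), np.float64(190.20689655172413), np.int32(58), [410, 187, 12, 7]), (np.float64(451.6818181818182), np.float64(191.3), np.int32(110), [444, 187, 16, 10])]
```

View pics/c1.png

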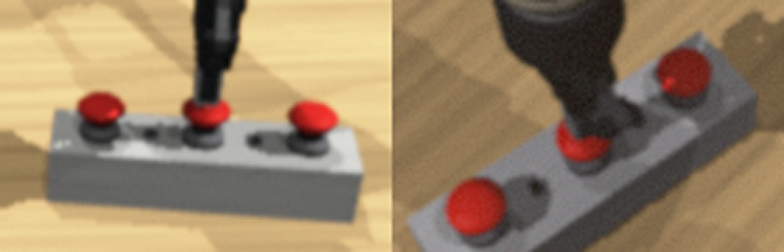

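The crop shows the pressed near head (100,107 in the left half) sitting lower and staying down. The tool is on the middle button.

```bash
python3 -m handwheel '[[0.0046,0.0014,0,0,0,0],[0,0,0.001,0,0,0],[0,0,0.0013,0,0,0],[0,0,0,0,0,0],[0,0,0,0,0,0],[0,0,0,0,0,0],[0,0,0,0,0,0],[0,0,0,0,0,0],[0,0,0,0,0,0],[0,0,0,0,0,0]]'
```

```text
t: 8.73
tool_pos: [0.5355, 0.2211, 0.0868]
tcp_rot: [0.761, 0.648, 0.0, -0.0]
wrist_force: [-0.1, 0.8, -0.5]
finger_gap: -0.0001
grip_force: 0.0
```

```bash
python3 -m handwheel '[[0,0,0.001,0,0,0],[0,0,0.001,0,0,0],[0,0,0,0,0,0],[0,0,0,0,0,0],[0,0,0,0,0,0],[0,0,0,0,0,0],[0,0,0,0,0,0],[0,0,0,0,0,0],[0,0,0,0,0,0],[0,0,0,0,0,0]]'
```

```text
t: 9.57
tool_pos: [0.5355, 0.221, 0.0862]
tcp_rot: [0.761, 0.648, -0.0, -0.0]
wrist_force: [-0.2, 0.3, 0.9]
finger_gap: -0.0002
grip_force: 0.0
```

```bash
python3 -m handwheel '[[0,0,0.001,0,0,0],[0,0,0.001,0,0,0],[0,0,0,0,0,0],[0,0,0,0,0,0],[0,0,0,0,0,0],[0,0,0,0,0,0],[0,0,0,0,0,0],[0,0,0,0,0,0],[0,0,0,0,0,0],[0,0,0,0,0,0]]'
```

```text
t: 10.4
tool_pos: [0.5356, 0.2211, 0.0858]
tcp_rot: [0.761, 0.648, 0.0, 0.0]
wrist_force: [-1.0, -0.6, 3.6]
finger_gap: 0.0
grip_force: 1.8
```

```bash
python3 -m handwheel '[[0,0,0.001,0,0,0],[0,0,0.001,0,0,0],[0,0,0,0,0,0],[0,0,0,0,0,0],[0,0,0,0,0,0],[0,0,0,0,0,0],[0,0,0,0,0,0],[0,0,0,0,0,0],[0,0,0,0,0,0],[0,0,0,0,0,0]]'
```

```text
t: 11.23
tool_pos: [0.5357, 0.2211, 0.0854]
tcp_rot: [0.761, 0.648, 0.0, 0.0]
wrist_force: [-0.5, -0.9, 4.6]
finger_gap: 0.0
grip_force: 2.6
```

```bash
python3 -m handwheel '[[0,0,0.001,0,0,0],[0,0,0.001,0,0,0],[0,0,0,0,0,0],[0,0,0,0,0,0],[0,0,0,0,0,0],[0,0,0,0,0,0],[0,0,0,0,0,0],[0,0,0,0,0,0],[0,0,0,0,0,0],[0,0,0,0,0,0]]'
```

```text
t: 12.07
tool_pos: [0.5357, 0.2211, 0.085]
tcp_rot: [0.761, 0.648, 0.0, 0.0]
wrist_force: [-1.4, -0.3, 6.4]
finger_gap: -0.0002
grip_force: 3.3
```

```bash
python3 -m handwheel '[[0,0,0.001,0,0,0],[0,0,0.001,0,0,0],[0,0,0,0,0,0],[0,0,0,0,0,0],[0,0,0,0,0,0],[0,0,0,0,0,0],[0,0,0,0,0,0],[0,0,0,0,0,0],[0,0,0,0,0,0],[0,0,0,0,0,0]]'
```

```text
t: 12.9
tool_pos: [0.5358, 0.2212, 0.0846]
tcp_rot: [0.761, 0.648, 0.0, 0.0]
wrist_force: [-1.7, -0.2, 7.8]
finger_gap: 0.0002
grip_force: 3.8
```

Middle is the stiff one (7.8 N and rising). I keep going.

```bash
python3 -m handwheel '[[0,0,0.001,0,0,0],[0,0,0.001,0,0,0],[0,0,0.0005,0,0,0],[0,0,0,0,0,0],[0,0,0,0,0,0],[0,0,0,0,0,0],[0,0,0,0,0,0],[0,0,0,0,0,0],[0,0,0,0,0,0],[0,0,0,0,0,0]]'
```

```text
t: 13.73
tool_pos: [0.5358, 0.2211, 0.084]
tcp_rot: [0.761, 0.648, 0.0, 0.0]
wrist_force: [-3.0, -0.4, 7.6]
finger_gap: 0.0003
grip_force: 4.1
```

```bash
python3 -m handwheel '[[0,0,0.001,0,0,0],[0,0,0.001,0,0,0],[0,0,0.0005,0,0,0],[0,0,0,0,0,0],[0,0,0,0,0,0],[0,0,0,0,0,0],[0,0,0,0,0,0],[0,0,0,0,0,0],[0,0,0,0,0,0],[0,0,0,0,0,0]]'
```

```text
t: 14.57
tool_pos: [0.5357, 0.2211, 0.0828]
tcp_rot: [0.761, 0.648, 0.0, 0.0]
wrist_force: [-1.7, -0.1, 6.1]
finger_gap: 0.0
grip_force: 2.9
```

```bash
python3 -m handwheel '[[0,0,0.001,0,0,0],[0,0,0.001,0,0,0],[0,0,0.0003,0,0,0],[0,0,0,0,0,0],[0,0,0,0,0,0],[0,0,0,0,0,0],[0,0,0,0,0,0],[0,0,0,0,0,0],[0,0,0,0,0,0],[0,0,0,0,0,0]]'
```

```text
t: 15.4
tool_pos: [0.5355, 0.2211, 0.0816]
tcp_rot: [0.761, 0.648, 0.0, 0.0]
wrist_force: [-0.4, -0.3, -0.8]
finger_gap: 0.0001
grip_force: 0.0
```

```bash
python3 -m handwheel '[[0,0,0.001,0,0,0],[0,0,0.001,0,0,0],[0,0,0.0003,0,0,0],[0,0,0,0,0,0],[0,0,0,0,0,0],[0,0,0,0,0,0],[0,0,0,0,0,0],[0,0,0,0,0,0],[0,0,0,0,0,0],[0,0,0,0,0,0]]'
```

```text
t: 16.23
tool_pos: [0.5355, 0.2211, 0.0809]
tcp_rot: [0.761, 0.648, 0.0, 0.0]
wrist_force: [-0.2, 1.0, -0.5]
finger_gap: -0.0001
grip_force: 0.0
```

It clicked and stays down. On to the far button.

```bash
python3 -m handwheel '[[0,0,-0.03,0,0,0],[0,0,-0.03,0,0,0],[0.05,0,0,0,0,0],[0.07,-0.005,0,0,0,0],[0.07,0,0,0,0,0],[0.06,0,0,0,0,0],[0.029,0,0,0,0,0],[0,0,0.02,0,0,0],[0,0,0.018,0,0,0],[0,0,0,0,0,0]]'
python3 -m handwheel '[[0,0,0.001,0,0,0],[0,0,0.001,0,0,0],[0,0,0,0,0,0],[0,0,0,0,0,0],[0,0,0,0,0,0],[0,0,0,0,0,0],[0,0,0,0,0,0],[0,0,0,0,0,0],[0,0,0,0,0,0],[0,0,0,0,0,0]]'
```

```text
t: 17.07
tool_pos: [0.5464, 0.3032, 0.086]
tcp_rot: [0.761, 0.648, -0.001, -0.0]
wrist_force: [0.0, 1.6, 2.0]
finger_gap: -0.0001
grip_force: 1.1
t: 17.9
tool_pos: [0.5473, 0.304, 0.0869]
tcp_rot: [0.761, 0.648, 0.0, -0.0]
wrist_force: [0.5, 0.0, 0.1]
finger_gap: -0.0
grip_force: 0.0
```

```bash
python3 -m handwheel '[[0,0,0.001,0,0,0],[0,0,0.001,0,0,0],[0,0,0.001,0,0,0],[0,0,0,0,0,0],[0,0,0,0,0,0],[0,0,0,0,0,0],[0,0,0,0,0,0],[0,0,0,0,0,0],[0,0,0,0,0,0],[0,0,0,0,0,0]]'
```

```text
t: 18.73
tool_pos: [0.5474, 0.304, 0.0861]
tcp_rot: [0.761, 0.648, 0.0, -0.0]
wrist_force: [-0.0, 0.0, 1.4]
finger_gap: 0.0
grip_force: 0.4
```

```bash
python3 -m handwheel '[[0,0,0.001,0,0,0],[0,0,0.001,0,0,0],[0,0,0,0,0,0],[0,0,0,0,0,0],[0,0,0,0,0,0],[0,0,0,0,0,0],[0,0,0,0,0,0],[0,0,0,0,0,0],[0,0,0,0,0,0],[0,0,0,0,0,0]]'
```

```text
t: 19.57
tool_pos: [0.5474, 0.304, 0.0855]
tcp_rot: [0.761, 0.648, 0.0, 0.0]
wrist_force: [-1.0, -0.9, 3.5]
finger_gap: 0.0001
grip_force: 1.5
```

```bash
python3 -m handwheel '[[0,0,0.001,0,0,0],[0,0,0.001,0,0,0],[0,0,0,0,0,0],[0,0,0,0,0,0],[0,0,0,0,0,0],[0,0,0,0,0,0],[0,0,0,0,0,0],[0,0,0,0,0,0],[0,0,0,0,0,0],[0,0,0,0,0,0]]'
```

```text
t: 20.4
tool_pos: [0.5474, 0.304, 0.0848]
tcp_rot: [0.761, 0.648, 0.0, 0.0]
wrist_force: [-1.8, 1.0, 3.3]
finger_gap: 0.0001
grip_force: 2.0
```

```bash
python3 -m handwheel '[[0,0,0.001,0,0,0],[0,0,0.001,0,0,0],[0,0,0,0,0,0],[0,0,0,0,0,0],[0,0,0,0,0,0],[0,0,0,0,0,0],[0,0,0,0,0,0],[0,0,0,0,0,0],[0,0,0,0,0,0],[0,0,0,0,0,0]]'
```

```text
t: 21.23
tool_pos: [0.5474, 0.304, 0.0843]
tcp_rot: [0.761, 0.648, 0.0, 0.0]
wrist_force: [-1.5, 0.2, 4.2]
finger_gap: -0.0001
grip_force: 2.2
```

Soft, as expected. I continue in 0.9 mm steps.

```bash
python3 -m handwheel '[[0,0,0.001,0,0,0],[0,0,0.001,0,0,0],[0,0,0.001,0,0,0],[0,0,0,0,0,0],[0,0,0,0,0,0],[0,0,0,0,0,0],[0,0,0,0,0,0],[0,0,0,0,0,0],[0,0,0,0,0,0],[0,0,0,0,0,0]]'
```

```text
t: 22.07
tool_pos: [0.5474, 0.304, 0.0833]
tcp_rot: [0.761, 0.648, 0.0, 0.0]
wrist_force: [-0.3, -0.6, 4.9]
finger_gap: -0.0002
grip_force: 2.2
```

```bash
python3 -m handwheel '[[0,0,0.001,0,0,0],[0,0,0.001,0,0,0],[0,0,0,0,0,0],[0,0,0,0,0,0],[0,0,0,0,0,0],[0,0,0,0,0,0],[0,0,0,0,0,0],[0,0,0,0,0,0],[0,0,0,0,0,0],[0,0,0,0,0,0]]'
```

```text
t: 22.9
tool_pos: [0.5473, 0.304, 0.0827]
tcp_rot: [0.761, 0.648, -0.0, -0.0]
wrist_force: [-1.4, 0.4, 4.4]
finger_gap: -0.0002
grip_force: 2.0
```

```bash
python3 -m handwheel '[[0,0,0.001,0,0,0],[0,0,0.001,0,0,0],[0,0,0.001,0,0,0],[0,0,0,0,0,0],[0,0,0,0,0,0],[0,0,0,0,0,0],[0,0,0,0,0,0],[0,0,0,0,0,0],[0,0,0,0,0,0],[0,0,0,0,0,0]]'
```

```text
t: 23.73
tool_pos: [0.5473, 0.3039, 0.0818]
tcp_rot: [0.761, 0.648, -0.0, -0.0]
wrist_force: [0.1, 0.1, 2.9]
finger_gap: 0.0
grip_force: 1.7
```

```bash
python3 -m handwheel '[[0,0,0.001,0,0,0],[0,0,0.001,0,0,0],[0,0,0,0,0,0],[0,0,0,0,0,0],[0,0,0,0,0,0],[0,0,0,0,0,0],[0,0,0,0,0,0],[0,0,0,0,0,0],[0,0,0,0,0,0],[0,0,0,0,0,0]]'
```

```text
t: 24.57
tool_pos: [0.5473, 0.3039, 0.0812]
tcp_rot: [0.761, 0.648, -0.0, -0.0]
wrist_force: [0.3, -0.1, 3.0]
finger_gap: -0.0002
grip_force: 1.4
```

```bash
python3 -m handwheel '[[0,0,0.001,0,0,0],[0,0,0.001,0,0,0],[0,0,0.0005,0,0,0],[0,0,0,0,0,0],[0,0,0,0,0,0],[0,0,0,0,0,0],[0,0,0,0,0,0],[0,0,0,0,0,0],[0,0,0,0,0,0],[0,0,0,0,0,0]]'
```

```text
t: 25.4
tool_pos: [0.5473, 0.3039, 0.0805]
tcp_rot: [0.761, 0.648, -0.0, -0.0]
wrist_force: [0.2, 0.0, 2.1]
finger_gap: -0.0003
grip_force: 1.0
```

```bash
python3 -m handwheel '[[0,0,0.001,0,0,0],[0,0,0.001,0,0,0],[0,0,0.0005,0,0,0],[0,0,0,0,0,0],[0,0,0,0,0,0],[0,0,0,0,0,0],[0,0,0,0,0,0],[0,0,0,0,0,0],[0,0,0,0,0,0],[0,0,0,0,0,0]]'
```

```text
t: 26.23
tool_pos: [0.5472, 0.3038, 0.0797]
tcp_rot: [0.761, 0.648, -0.0, -0.0]
wrist_force: [-0.4, -0.8, 1.4]
finger_gap: -0.0002
grip_force: 0.4
```

```bash
python3 -m handwheel '[[0,0,0.001,0,0,0],[0,0,0.001,0,0,0],[0,0,0.0003,0,0,0],[0,0,0,0,0,0],[0,0,0,0,0,0],[0,0,0,0,0,0],[0,0,0,0,0,0],[0,0,0,0,0,0],[0,0,0,0,0,0],[0,0,0,0,0,0]]'
```

```text
t: 27.07
tool_pos: [0.5473, 0.304, 0.079]
tcp_rot: [0.761, 0.648, 0.0, -0.0]
wrist_force: [-0.2, 0.4, -0.6]
finger_gap: -0.0003
grip_force: 0.0
```

```bash
python3 -m handwheel '[[0,0,-0.06,0,0,0],[0,0,-0.06,0,0,0],[-0.05,0,-0.03,0,0,0],[-0.07,0,-0.03,0,0,0],[-0.07,0,-0.007,0,0,0],[-0.06,0,0,0,0,0],[-0.033,0,0,0,0,0],[0,0,0,0,0,0],[0,0,0,0,0,0],[0,0,0,0,0,0]]' 0
python3 - <<'E'
from h import *
to(.5342,.22,.055,-.155)
w=eyes.grab_frame("wrist");f=eyes.grab_frame("scene");g=eyes.grab_frame("side")
a=cv2.resize(np.hstack([f["color"][150:240,340:480],g["color"][240:330,210:350]]),None,fx=2.3,fy=2.3,interpolation=cv2.INTER_CUBIC)
b=cv2.resize(w["color"],(a.shape[1],int(400*a.shape[1]/640)))[:390]
cv2.imwrite("pics/c2.png",np.vstack([a,b])[:,:,::-1]);print(a.shape,reds(f),reds(w))
E
```

```text
t: 27.9
tool_pos: [0.5341, 0.2208, 0.1351]
tcp_rot: [0.761, 0.648, 0.0, -0.0]
wrist_force: [0.8, 0.5, -0.1]
finger_gap: 0.0854
grip_force: 0.0
t 27.9 pos [0.5341 0.2208 0.1351] F [ 0.83  0.47 -0.07] gap 0.0854
shares [-0.0029  0.0007  0.2671]
turn shares [ 0.     -0.0001 -0.0008] yaw -9.16
(207, 644, 3) [(np.float64(375.7962962962963), np.float64(187.9537037037037), np.int32(108), [369, 184, 15, 9]), (np.float64(413.71287128712873), np.float64(191.0891089108911), np.int32(101), [407, 187, 14, 10]), (np.float64(451.05357142857144), np.float64(195.13392857142858), np.int32(112), [443, 191, 16, 10])] [(np.float64(314.3392630241423), np.float64(97.21473951715375), np.int32(2361), [286, 71, 59, 50]), (np.float64(314.75365457498646), np.float64(218.34542501353548), np.int32(1847), [287, 196, 56, 45]), (np.float64(314.5113553113553), np.float64(318.0842490842491), np.int32(1365), [292, 300, 46, 37])]
```

View pics/c2.png

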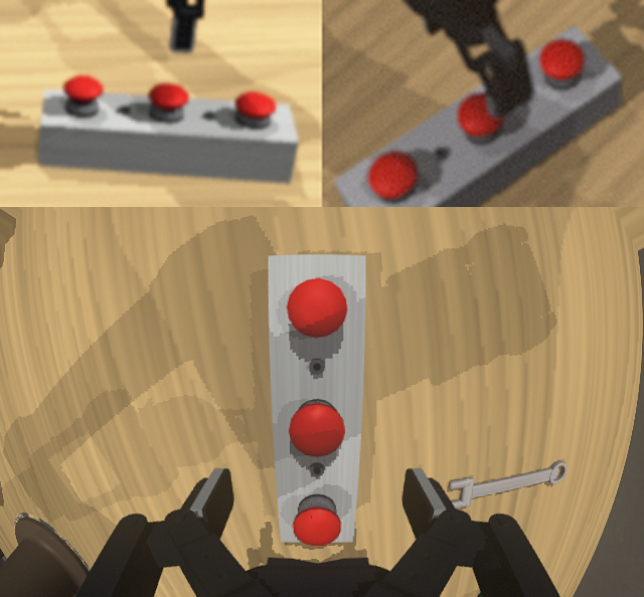

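All three heads stay down: the scene rows dropped by about 1.2, 2.2 and 3.8 px. The open fingers straddle the middle head, at (317,430) in the composite. I lower and grip.

```bash
python3 -m handwheel '[[-0.003,0,0.035,0,0,0],[0,0,0.035,0,0,0],[0,0,0.035,0,0,0],[0,0,0.035,0,0,0],[0,0,0.035,0,0,0],[0,0,0.035,0,0,0],[0,0,0.035,0,0,0],[0,0,0.028,0,0,0],[0,0,0,0,0,0],[0,0,0,0,0,0]]'
python3 -m handwheel '[[0,0,0,0,0,0],[0,0,0,0,0,0],[0,0,0,0,0,0],[0,0,0,0,0,0],[0,0,0,0,0,0],[0,0,0,0,0,0],[0,0,0,0,0,0],[0,0,0,0,0,0],[0,0,0,0,0,0],[0,0,0,0,0,0]]' 255
```

```text
t: 28.88
tool_pos: [0.5332, 0.219, 0.0524]
tcp_rot: [0.761, 0.648, -0.001, -0.0]
wrist_force: [1.1, -0.2, 0.3]
finger_gap: 0.0858
grip_force: 0.0
t: 29.72
tool_pos: [0.5343, 0.2195, 0.0541]
tcp_rot: [0.761, 0.648, 0.001, 0.0]
wrist_force: [-1.1, -0.3, 6.1]
finger_gap: 0.0366
grip_force: 59.6
```

```bash
python3 -m handwheel '[[0,0,-0.003,0,0,0],[0,0,-0.003,0,0,0],[0,0,-0.004,0,0,0],[0,0,-0.006,0,0,0],[0,0,-0.006,0,0,0],[0,0,-0.006,0,0,0],[0,0,-0.006,0,0,0],[0,0,0,0,0,0],[0,0,0,0,0,0],[0,0,0,0,0,0]]'
python3 - <<'E'
from h import *
f=eyes.grab_frame("scene");g=eyes.grab_frame("side");w=eyes.grab_frame("wrist")
a=cv2.resize(np.hstack([f["color"][150:240,340:480],g["color"][240:330,210:350]]),None,fx=2.3,fy=2.3,interpolation=cv2.INTER_CUBIC)
b=cv2.resize(w["color"][150:390,160:480],(a.shape[1],int(240*a.shape[1]/320)))[:390]
cv2.imwrite("pics/c3.png",np.vstack([a,b])[:,:,::-1])
E
```

```text
t: 30.55
tool_pos: [0.5337, 0.2192, 0.0634]
tcp_rot: [0.761, 0.648, 0.0, 0.0]
wrist_force: [-0.6, 0.2, -1.4]
finger_gap: 0.0371
grip_force: 60.0
```

View pics/c3.png

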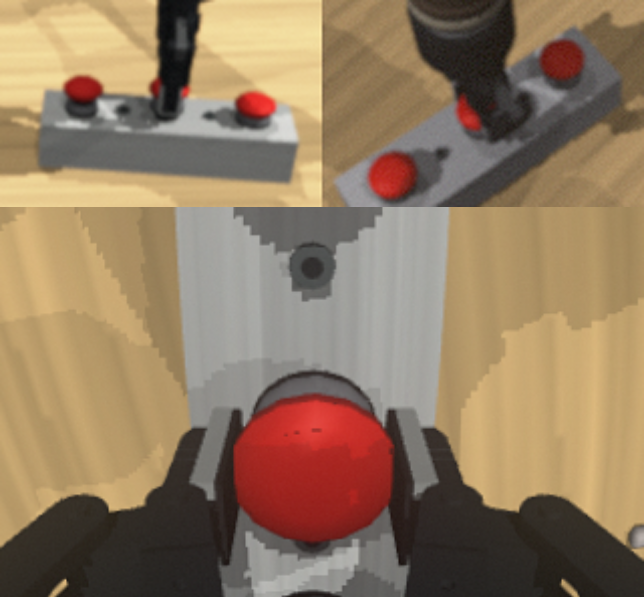

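The wrist view shows the head centred between the pads, and the force reads about one button's weight. It is free, so I lift and carry.

```bash
python3 -m handwheel '[[0,0,-0.02,0,0,0],[0,0,-0.04,0,0,0],[0,0,-0.05,0,0,0],[0,0,-0.05,0,0,0],[0,0,-0.05,0,0,0],[0,0,-0.05,0,0,0],[0,0,-0.05,0,0,0],[0,0,-0.05,0,0,0],[0,0,-0.04,0,0,0],[0,0,-0.02,0,0,0]]'
python3 -m handwheel '[[-0.03,0,0,0,0,0],[-0.06,0.005,0,0,0,0],[-0.08,0.005,0,0,0,0],[-0.08,0.005,0,0,0,0],[-0.08,0.005,0,0,0,0],[-0.08,0.005,0,0,0,0],[-0.08,0.005,0,0,0,0],[-0.08,0.005,0,0,0,0],[-0.08,0.005,0,0,0,0],[-0.08,0.005,0,0,0,0]]'
python3 -m handwheel '[[-0.08,0,0,0,0,0],[-0.08,0,0,0,0,0],[-0.08,0,0,0,0,0],[-0.08,0,0,0,0,0],[-0.08,0,0,0,0,0],[-0.08,0,0,0,0,0],[-0.04,0,0,0,0,0],[-0.02,0,0,0,0,0],[0,0,0,0,0,0],[0,0,0,0,0,0]]'
python3 - <<'E'
from h import *
to(.487,-.16,.065,-.155)
f=eyes.grab_frame("scene");g=eyes.grab_frame("side")
cv2.imwrite("pics/c4.png",np.hstack([cv2.resize(f["color"][100:250,150:350],None,fx=2,fy=2),cv2.resize(g["color"][90:290,300:500],None,fx=1.5,fy=1.5)])[:,:,::-1])
E
```

```text
t: 31.53
tool_pos: [0.535, 0.2197, 0.1926]
tcp_rot: [0.761, 0.648, 0.002, 0.001]
wrist_force: [0.4, -0.2, -1.6]
finger_gap: 0.0374
grip_force: 60.3
t: 32.37
tool_pos: [0.5107, -0.0007, 0.1884]
tcp_rot: [0.761, 0.648, -0.001, -0.001]
wrist_force: [0.9, -1.3, -1.1]
finger_gap: 0.0369
grip_force: 60.3
t: 33.2
tool_pos: [0.4861, -0.1585, 0.189]
tcp_rot: [0.761, 0.648, 0.0, -0.001]
wrist_force: [0.3, 0.2, -1.4]
finger_gap: 0.037
grip_force: 60.3
t 33.2 pos [ 0.4861 -0.1585  0.189 ] F [ 0.35  0.23 -1.37] gap 0.037
shares [-0.0048  0.0043  0.4134]
turn shares [-0.0001 -0.0002 -0.0009] yaw -9.19
```

View pics/c4.png

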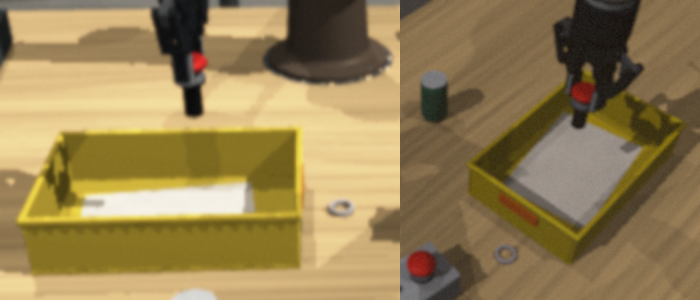

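The button hangs upright in the grip over the crate: its barrel tip is at (193,113) in the left crop, with the paper below. I lower it.

```bash
python3 -m handwheel '[[0,0,0.03,0,0,0],[0,0,0.05,0,0,0],[0,0,0.06,0,0,0],[0,0,0.06,0,0,0],[0,0,0.06,0,0,0],[0,0,0.06,0,0,0],[0,0,0.05,0,0,0],[0,0,0.035,0,0,0],[0,0,0.02,0,0,0],[0,0,0.008,0,0,0]]'
python3 -m handwheel '[[0,0,0.001,0,0,0],[0,0,0.001,0,0,0],[0,0,0.001,0,0,0],[0,0,0.001,0,0,0],[0,0,0.001,0,0,0],[0,0,0.001,0,0,0],[0,0,0,0,0,0],[0,0,0,0,0,0],[0,0,0,0,0,0],[0,0,0,0,0,0]]'
```

```text
t: 34.13
tool_pos: [0.4857, -0.1582, 0.0583]
tcp_rot: [0.761, 0.649, -0.0, -0.001]
wrist_force: [-0.2, 0.0, -0.8]
finger_gap: 0.0368
grip_force: 60.3
t: 34.97
tool_pos: [0.4864, -0.1591, 0.0577]
tcp_rot: [0.761, 0.648, -0.0, -0.0]
wrist_force: [-0.7, -0.3, -1.4]
finger_gap: 0.0367
grip_force: 60.3
```

```bash
python3 -m handwheel '[[0,0,0.001,0,0,0],[0,0,0.001,0,0,0],[0,0,0.001,0,0,0],[0,0,0.001,0,0,0],[0,0,0.001,0,0,0],[0,0,0,0,0,0],[0,0,0,0,0,0],[0,0,0,0,0,0],[0,0,0,0,0,0],[0,0,0,0,0,0]]'
```

```text
t: 35.8
tool_pos: [0.4864, -0.1591, 0.0562]
tcp_rot: [0.761, 0.648, 0.0, 0.0]
wrist_force: [0.2, 0.4, -0.8]
finger_gap: 0.0371
grip_force: 60.3
```

```bash
python3 -m handwheel '[[0,0,0.001,0,0,0],[0,0,0.001,0,0,0],[0,0,0.001,0,0,0],[0,0,0.001,0,0,0],[0,0,0.001,0,0,0],[0,0,0.001,0,0,0],[0,0,0.001,0,0,0],[0,0,0,0,0,0],[0,0,0,0,0,0],[0,0,0,0,0,0]]'
```

```text
t: 36.63
tool_pos: [0.4864, -0.159, 0.0541]
tcp_rot: [0.761, 0.648, 0.0, -0.0]
wrist_force: [0.4, -0.2, -1.0]
finger_gap: 0.0367
grip_force: 60.3
```

```bash
python3 -m handwheel '[[0,0,0.001,0,0,0],[0,0,0.001,0,0,0],[0,0,0.001,0,0,0],[0,0,0.001,0,0,0],[0,0,0,0,0,0],[0,0,0,0,0,0],[0,0,0,0,0,0],[0,0,0,0,0,0],[0,0,0,0,0,0],[0,0,0,0,0,0]]'
```

```text
t: 37.47
tool_pos: [0.4864, -0.1591, 0.0529]
tcp_rot: [0.761, 0.648, 0.0, 0.0]
wrist_force: [-0.3, 0.0, -1.2]
finger_gap: 0.0367
grip_force: 60.3
```

```bash
python3 -m handwheel '[[0,0,0.001,0,0,0],[0,0,0.001,0,0,0],[0,0,0.001,0,0,0],[0,0,0,0,0,0],[0,0,0,0,0,0],[0,0,0,0,0,0],[0,0,0,0,0,0],[0,0,0,0,0,0],[0,0,0,0,0,0],[0,0,0,0,0,0]]'
```

```text
t: 38.3
tool_pos: [0.4864, -0.1591, 0.052]
tcp_rot: [0.761, 0.648, -0.0, -0.0]
wrist_force: [-0.0, -0.2, -1.4]
finger_gap: 0.037
grip_force: 60.3
```

```bash
python3 -m handwheel '[[0,0,0.001,0,0,0],[0,0,0.001,0,0,0],[0,0,0.001,0,0,0],[0,0,0.001,0,0,0],[0,0,0,0,0,0],[0,0,0,0,0,0],[0,0,0,0,0,0],[0,0,0,0,0,0],[0,0,0,0,0,0],[0,0,0,0,0,0]]'
```

```text
t: 39.13
tool_pos: [0.4864, -0.1591, 0.0508]
tcp_rot: [0.761, 0.648, 0.0, 0.0]
wrist_force: [-0.8, -0.1, -1.0]
finger_gap: 0.0369
grip_force: 60.3
```

```bash
python3 -m handwheel '[[0,0,0.001,0,0,0],[0,0,0.001,0,0,0],[0,0,0.001,0,0,0],[0,0,0,0,0,0],[0,0,0,0,0,0],[0,0,0,0,0,0],[0,0,0,0,0,0],[0,0,0,0,0,0],[0,0,0,0,0,0],[0,0,0,0,0,0]]'
```

```text
t: 39.97
tool_pos: [0.4864, -0.159, 0.0499]
tcp_rot: [0.761, 0.648, -0.0, 0.0]
wrist_force: [0.5, 0.7, -1.1]
finger_gap: 0.0368
grip_force: 60.3
```

```bash
python3 -m handwheel '[[0,0,0.001,0,0,0],[0,0,0.001,0,0,0],[0,0,0.001,0,0,0],[0,0,0,0,0,0],[0,0,0,0,0,0],[0,0,0,0,0,0],[0,0,0,0,0,0],[0,0,0,0,0,0],[0,0,0,0,0,0],[0,0,0,0,0,0]]'
```

```text
t: 40.8
tool_pos: [0.4865, -0.1591, 0.0492]
tcp_rot: [0.761, 0.648, 0.0, 0.0]
wrist_force: [-1.2, 0.5, 4.3]
finger_gap: 0.0365
grip_force: 60.7
```

```bash
python3 -m handwheel '[[0,0,0.001,0,0,0],[0,0,0.001,0,0,0],[0,0,0.001,0,0,0],[0,0,0,0,0,0],[0,0,0,0,0,0],[0,0,0,0,0,0],[0,0,0,0,0,0],[0,0,0,0,0,0],[0,0,0,0,0,0],[0,0,0,0,0,0]]'
```

```text
t: 41.63
tool_pos: [0.4866, -0.1592, 0.0488]
tcp_rot: [0.761, 0.648, 0.0, 0.0]
wrist_force: [-1.5, 0.6, 7.7]
finger_gap: 0.0367
grip_force: 61.0
```

The barrel touches at 4–8 N. I ease off the preload, then open gently.

```bash
python3 -m handwheel '[[0,0,-0.001,0,0,0],[0,0,-0.0015,0,0,0],[0,0,0,0,0,0],[0,0,0,0,0,0],[0,0,0,0,0,0],[0,0,0,0,0,0],[0,0,0,0,0,0],[0,0,0,0,0,0],[0,0,0,0,0,0],[0,0,0,0,0,0]]'
python3 -m handwheel '[[0,0,0,0,0,0],[0,0,0,0,0,0],[0,0,0,0,0,0],[0,0,0,0,0,0],[0,0,0,0,0,0],[0,0,0,0,0,0],[0,0,0,0,0,0],[0,0,0,0,0,0],[0,0,0,0,0,0],[0,0,0,0,0,0]]' 100
python3 - <<'E'
from h import *
f=eyes.grab_frame("scene");w=eyes.grab_frame("wrist")
cv2.imwrite("pics/c5.png",np.hstack([cv2.resize(f["color"][120:240,150:320],None,fx=2.2,fy=2.5),cv2.resize(w["color"][150:390,160:480],None,fx=1.25,fy=1.25)])[:,:,::-1])
E
```

```text
t: 42.47
tool_pos: [0.4865, -0.1591, 0.049]
tcp_rot: [0.761, 0.648, 0.0, 0.0]
wrist_force: [-1.8, 0.0, 5.9]
finger_gap: 0.0366
grip_force: 60.8
t: 43.3
tool_pos: [0.4864, -0.159, 0.0489]
tcp_rot: [0.761, 0.648, 0.0, 0.0]
wrist_force: [0.5, 0.1, -0.4]
finger_gap: 0.0519
grip_force: 0.0
```

View pics/c5.png

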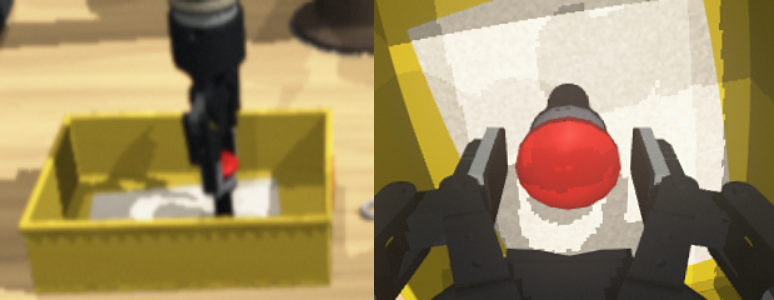

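The button stands free on the paper between the open pads, with its head at (568,165) in the crop. I open fully and retreat straight up.

```bash
python3 -m handwheel '[[0,0,0,0,0,0],[0,0,0,0,0,0],[0,0,0,0,0,0],[0,0,0,0,0,0],[0,0,0,0,0,0],[0,0,-0.01,0,0,0],[0,0,-0.03,0,0,0],[0,0,-0.05,0,0,0],[0,0,-0.05,0,0,0],[0,0,-0.05,0,0,0]]' 0
python3 -m handwheel '[[0,0,-0.08,0,0,0],[0,0,-0.08,0,0,0],[0,0,-0.08,0,0,0],[0,0,-0.08,0,0,0],[0,0,-0.04,0,0,0],[0,0,0,0,0,0],[0,0,0,0,0,0],[0,0,0,0,0,0],[0,0,0,0,0,0],[0,0,0,0,0,0]]'
python3 - <<'E'
from h import *
f=eyes.grab_frame("scene");g=eyes.grab_frame("side");print(reds(f))
cv2.imwrite("pics/c6.png",np.hstack([cv2.resize(f["color"][140:320,150:480],None,fx=1.4,fy=1.4)[:250],cv2.resize(g["color"][120:360,200:500],None,fx=1.0,fy=250/240)])[:,:,::-1])
E
```

```text
t: 44.23
tool_pos: [0.4865, -0.1591, 0.1071]
tcp_rot: [0.761, 0.648, 0.0, 0.0]
wrist_force: [-0.2, 0.1, -0.3]
finger_gap: 0.0851
grip_force: 0.0
t: 45.07
tool_pos: [0.4853, -0.1586, 0.212]
tcp_rot: [0.761, 0.648, -0.001, -0.002]
wrist_force: [-0.6, 0.5, 0.3]
finger_gap: 0.0855
grip_force: 0.0
[(np.float64(249.3798449612403), np.float64(185.46511627906978), np.int32(129), [242, 181, 16, 10]), (np.float64(376.0), np.float64(187.9537037037037), np.int32(108), [368, 184, 16, 9]), (np.float64(450.7345132743363), np.float64(195.12389380530973), np.int32(113), [443, 191, 16, 10])]
```

View pics/c6.png

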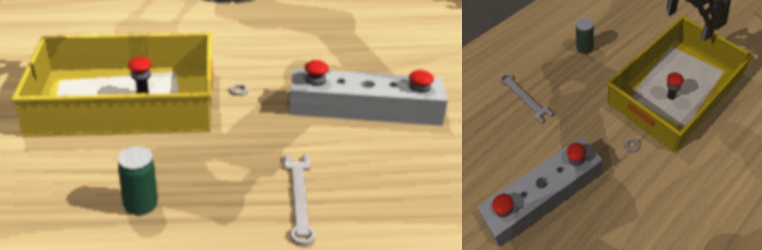

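The button stands upright at rest in the crate. The other two are locked down in the block, and the nut, can and spanner are untouched.

```bash
python3 -c "
from plant import ticket
print(ticket.close_job())"
```

```text
the job is handed in; nothing more can be done
None
```

The job is handed in: all three buttons clicked down in the block, the stiff one was the middle one (about 8 N against 4–5 N), and it now stands upright, not on its side, in the crate with nothing else disturbed.

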